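Hold a reagent cartridge over the contactless reader

TASK

Read out the clear reagent cartridge that stands alone in the low black rack near the front of the bench: lift it out of its slot, carry it over the row of bottles in the white tray (over their tops, not round the ends of the row) and stop with it hovering upright over the long dark window of the flat grey reader, centred on the window and lined up lengthwise with it, its underside about 15 mm above the glass. Nothing may ever touch the reader, and the bottles, the timer and the tape roll stay where they are. Finish while still holding the cartridge there, motionless: do not put it down or let go.

Things in the scene. Friction and masses are not known exactly. Their poses are not given: they have to be found in the camera images.
- cartridge: clear strip of wells, 120 mm long (its x), 15 mm thick (its y), 57 mm tall; solid to the fingers up to 50 mm. Origin: centre of its underside, z up. 20 to 45 g. Stands loosely in a slot of the rack, origin 1 to 3 mm above the worktop, leaning up to 0.04 rad lengthwise; its top 20 to 25 mm stands clear of the rack's walls: pinch there across its thickness. Either way round over the window will do.
- slot_rack: black rack, fixed, 113 mm (its x) by 173 mm (its y) by 30 mm high; origin: centre of its underside. Five slots run along its y, floor 3 mm. The cartridge stands along the 18 mm wide slot centred 21 mm to the +x side of the rack's middle. The rack is left of the bottle row and the reader right of it, or the other way round.
- bottle_tray: shallow white tray, fixed, 225 mm (its x) by 62 mm (its y) by 18 mm high, that holds the row of four bottles along its x, between the rack and the reader; origin: centre of its underside. The bottle tops are 93 mm above the worktop.
- reader: flat grey contactless reader, fixed, 180 mm (its x; 192 mm with the cable gland at its +x end) by 92 mm (its y) by 34.4 mm high; origin: centre of its underside. Its window is a flat black strip 126 by 20 mm, along its x, in the middle of a white bezel on the top.
- reader_window (a point): centre of the reader's window, on the upper surface of the glass (the highest point of the reader, 34.4 mm above the worktop); x along the window, y across it, z up
- row_bottle_0: one of the four reagent bottles of the row, standing loose in the tray, 45 mm wide, 90 mm tall; origin: centre of its underside
- row_bottle_1: one of the four reagent bottles of the row, standing loose in the tray, 45 mm wide, 90 mm tall; origin: centre of its underside
- row_bottle_2: one of the four reagent bottles of the row, standing loose in the tray, 45 mm wide, 90 mm tall; origin: centre of its underside
- row_bottle_3: one of the four reagent bottles of the row, standing loose in the tray, 45 mm wide, 90 mm tall; origin: centre of its underside
- timer: countdown timer lying on the worktop, 60 x 66 x 21 mm, a bystander; origin: centre of its underside
- tape_roll: roll of tape lying flat, 64 mm across, 19 mm high, a bystander; origin: centre of its underside
Things that resemble listed ones, but are neither listed nor needed, are in the scene too. What is shaped like the cartridge but green is not meant.

How it is judged:
By the outcome, as a careful person would: the job done as asked, in the order asked, and still so for the second after the job is handed in, while the arm keeps its last pose, push and grip.
It also fails if it takes over 40 s, if anything falls off the work surface, if the arm or the gripper's body presses on something with over 40 N, if the wrist force passes 120 N, or if a joint passes its speed limit or range.

ROBOT

A 6-joint arm with a two-finger parallel gripper is mounted at the origin on a cart in front of the work surface, level with it; the furniture and walls round the work are solid. World frame = base frame: x ahead of the robot, y to its left, z up, the work surface at z = 0. Lengths are in m, angles in rad, forces in N, time in s.
With the tool pointing down it reaches from about 0.3 to 0.85 m from the base axis. Payload 5.4 kg.
Tool frame: the origin (TCP) lies at the very end of the fingers, on their centre line; the grasp point (between the pads) lies 19 mm behind it; z points along the fingers, y is the direction in which the jaws open and shut (so a half turn about z gives the same grasp; the last joint's range is limited). The gripper opens to 85 mm and grips with 20 to 120 N. Pads are 22 mm wide; open, the fingers measure 114 mm over their backs; the gripper's body (76 mm by 85 mm) begins 54 mm behind the grasp point. The pads swing forward as they close: fully open they stand 13 mm farther back than shut.
Start: joints at [-1.507, 0.158, 1.597, -0, 1.386, -0.21], TCP at [0.155, -0.554, 0.231] pointing down, gripper open.
Joint ranges: [-2.91, 2.91], [-0.94, 2.29], [0.18, 2.7], [-1.29, 4.43], [0.17, 2.64], [-3, 3]. Speed limits (rad/s): [2.57, 2.57, 3.14, 3.14, 3.14, 3.14].

INTERFACE

Orientations are given as [roll, pitch, yaw] about the fixed x, y, z axes, in that order (R = Rz(yaw) Ry(pitch) Rx(roll)).
In Python, from workcell import telemetry, get_image, arm gives the robot as it stands. The module is installed in compiled form; this text tells all that it offers.
- The arm moves only by the tool move_arm, never from a script. Its argument "commands" is a list of rows, each an object with "translation": the shift along the world's x, y, z in cm, a list of three; "rotation": the turn, a rotation vector about the world's x, y, z in degrees, a list of three. In form: [{"translation": [tx, ty, tz], "rotation": [ax, ay, az]}, ...]. A call has 1 to 20 rows; each row shifts and turns the commanded pose from where the row before left it; what a row does not reach is not made up. A row lasts 1/12 s, in which the tool goes at most 41.7 mm and 7.16 degrees, less where a joint would pass 70% of its speed; a pose out of reach is approached as far as the arm can. A call with a gripper value outside its range is refused whole. "gripper" is the opening, from 0 (shut) to 1 (fully open), set as the call begins (left out, the last holds). The fingers move at their own pace and stop on an object; the grip force is fixed at half the most. Time passes only in rows, so rows that do not move let the fingers close. It gives the time, the measured TCP pose, the force and the opening at its end, in the units of the state.
- telemetry.state(): the state, without advancing time (a new reading comes with each control period).
- get_image(name): name is "side" or "top" or "wrist"; returns a dict with "frame" (480x640x3 uint8, blue, green, red), "range_z" (480x640 float32, m along the optical axis (not along the pixel's ray), 0 where there is no reading), "fovy" (degrees; the focal length in pixels is half the picture's height over the tangent of half this angle, whatever the lens; pixels are square), "cx", "cy" (the principal point, pixels), "R" (3x3) and "t" (3): a world point X has camera coordinates R X + t; the wrist camera has in their place "hand_eye" (4x4, takes a point from camera to tool coordinates, whose origin is the TCP and whose axes are the flange's). Camera axes: x right, y down, z forward; pixel columns grow to the right and rows downward; lengths in m; the calibration is good to about 2 mm. The wrist camera is an equidistant fisheye: a pixel r from the principal point sees the ray r / f radians off the axis. A picture is of the moment at which its call begins: read the wrist's pose just before it.
- arm.hand_in(): hands the job in, once; it reports no verdict.
The state is a dict: "clock": time; "q": joint angles; "joint_velocities": joint speeds; "joint_efforts": joint torques, N m; "ee_pos": TCP position; "orientation": TCP orientation; "wrist_force": force on the tool from outside, world axes, zero at the start; "ft_torque": the same for the moment, N m; "grip_width": opening from 0.0 (shut) to 1.0 (fully open).
Only numpy, scipy, OpenCV 4.12 (cv2) and the standard library are available. Lean on these libraries where they do the work, as an engineer would, in place of code of your own. Each camera call takes 0.05 s, during which the arm holds its last target. There are 200 camera calls.

## Working session

There is one attempt and no reset: what is moved stays moved. The work goes in short steps, Python scripts to look and compute and a tool call to move; the robot and the scene stay as the last step left them, time stands still between calls to the robot, and variables do not carry over. Pictures are saved under pics/ and viewed, about 8 in all and at most 12, crops included, and the job is handed in when it is done.

Besides the shell and the picture viewer there is one more tool, called after ">>>" as name(argument=value, ...) on one line, values as JSON. move_arm: Moves the arm, as the interface text tells. Its arguments: {"type":"object","properties":{"commands":{"type":"array"},"gripper":{"type":"number"}},"required":["commands"]}

```bash
mkdir -p pics
cat > h.py <<'E'
import numpy as np, cv2
from workcell import telemetry, get_image, arm
def cloud(im):
    h,w=im["range_z"].shape; f=h/2/np.tan(np.radians(im["fovy"])/2)
    v,u=np.mgrid[:h,:w]; z=im["range_z"]
    P=np.stack([(u-im["cx"])/f*z,(v-im["cy"])/f*z,z],-1)
    return (P-im["t"])@im["R"]   # R^T (P-t)
E
python3 - <<'E'
from h import *
import pickle
d={n:get_image(n) for n in("top","side","wrist")}
pickle.dump(d,open("d0.pkl","wb"))
for n in d: cv2.imwrite(f"pics/{n}0.png",d[n]["frame"])
for n in("top","side"): print(n,d[n]["fovy"],d[n]["R"].round(3).tolist(),d[n]["t"])
print(d["wrist"]["hand_eye"],d["wrist"]["fovy"]); print(telemetry.state())
E
```

```text
top 54.36038589965449 [[0.018, -1.0, -0.006], [-0.997, -0.017, -0.071], [0.071, 0.007, -0.997]] [0.0139808  0.5339311  1.15651625]
side 55.75013051001 [[-0.903, -0.43, 0.019], [-0.299, 0.595, -0.746], [0.309, -0.679, -0.666]] [0.50569957 0.18952905 0.99463415]
[[ 1.31977633e-04 -9.65516412e-01 -2.60342161e-01  6.67314724e-02]
 [ 9.99999220e-01 -1.95849573e-04  1.23327511e-03 -1.10974678e-04]
 [-1.24173526e-03 -2.60342121e-01  9.65515633e-01 -1.42394275e-01]
 [ 0.00000000e+00  0.00000000e+00  0.00000000e+00  1.00000000e+00]] 65.70646984690485
{'clock': 0.15, 'q': array([-1.50710926e+00,  1.58915120e-01,  1.59795373e+00, -1.27021387e-05,
        1.38623270e+00, -2.10094356e-01]), 'joint_velocities': array([ 0.00052185, -0.00045303, -0.00248184,  0.00081935, -0.0007965 ,
       -0.00032121]), 'joint_efforts': array([ 1.33400104e-04, -3.96378064e+01, -3.31784678e+01, -3.11745134e-04,
        5.48629963e-03, -2.00324983e-06]), 'ee_pos': array([ 0.15541288, -0.55310178,  0.23053162]), 'orientation': array([-3.14011434e+00, -3.02473602e-04,  2.73783536e-01]), 'wrist_force': array([ 0.2109949 , -0.54582568, -0.09296281]), 'ft_torque': array([ 0.03890411, -0.00557731,  0.01893511]), 'grip_width': 1.0004206550286312}
```

View pics/top0.png

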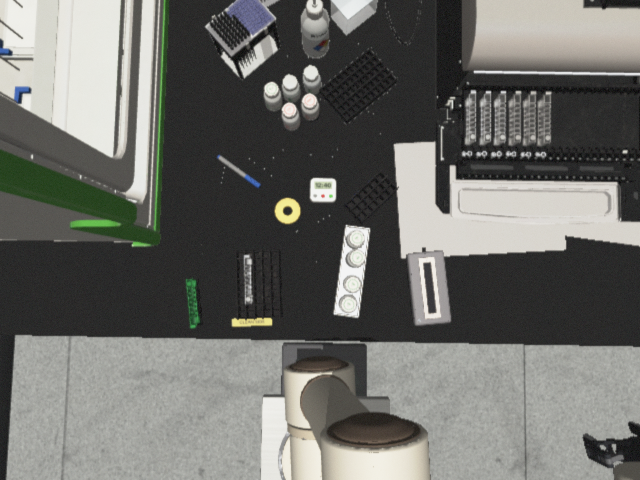

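View pics/side0.png

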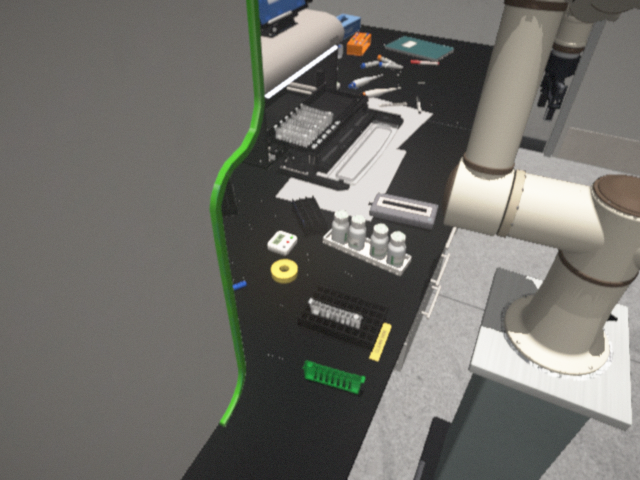

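Top view: candidates are the clear strip in the black rack (248,278), the green one (193,303), and the clear strips inside the instrument (465–550,118). The one at (248,278) fits: it is clear and alone in the low rack. The tray is at (351,271), the reader at (429,287), the tape at (287,211) and the timer at (323,190). I'll check with an enlarged crop.

Run:
```python
from h import *
import pickle
d=pickle.load(open("d0.pkl","rb")); im=d["top"]
a=cv2.resize(im["frame"][220:335,225:290],None,fx=5,fy=5,interpolation=cv2.INTER_CUBIC)
b=cv2.resize(im["frame"][220:335,325:460],None,fx=3.5,fy=5,interpolation=cv2.INTER_CUBIC)
cv2.imwrite("pics/crop0.png",np.hstack([a,b]))
P=cloud(im)
def rp(u,v,z):
    f=240/np.tan(np.radians(im["fovy"])/2); C=-im["R"].T@im["t"]
    r=im["R"].T@np.array([(u-im["cx"])/f,(v-im["cy"])/f,1]); return C+r*(z-C[2])/r[2]
for n,(u,v,z) in dict(cart=(248,278,.055),rack=(260,285,.03),win=(429,287,.0344),tray=(351,271,.018),b0=(348,303,.093),b3=(356,238,.093)).items(): print(n,rp(u,v,z).round(3),P[v,u].round(3))
print(-im["R"].T@im["t"])
```

```text
cart [0.445 0.195 0.055] [0.445 0.2   0.025]
rack [0.428 0.169 0.03 ] [0.427 0.172 0.003]
win [ 0.431 -0.248  0.034] [ 0.431 -0.249  0.033]
tray [ 0.467 -0.057  0.018] [ 0.467 -0.058  0.   ]
b0 [ 0.391 -0.046  0.093] [ 0.391 -0.046  0.096]
b3 [ 0.544 -0.063  0.093] [ 0.544 -0.063  0.093]
[0.45070621 0.01454983 1.1914109 ]
```

View pics/crop0.png

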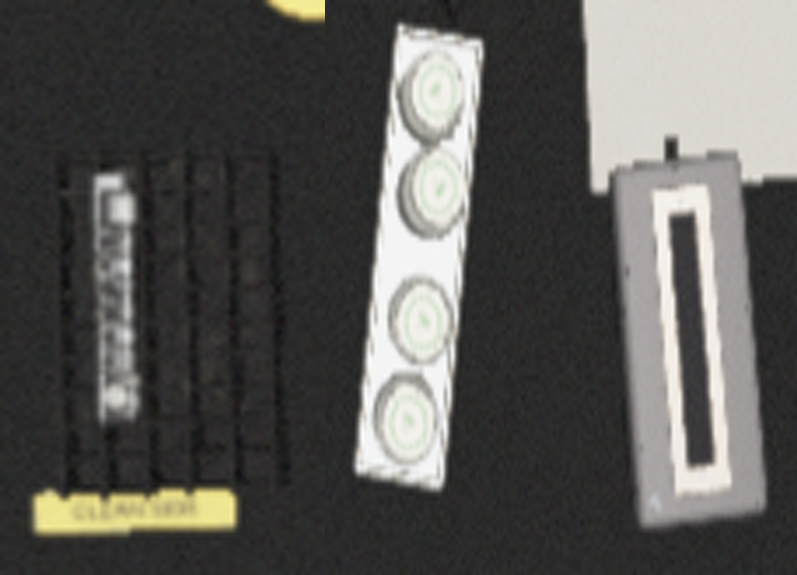

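The crop confirms the clear strip alone in the black rack (green label, cartridge in the left-side wide slot). The reader window and bezel are clearly visible. Next, axes and centres.

```bash
cat >> h.py <<'E'
def rp(im,uv,z):
    f=240/np.tan(np.radians(im["fovy"])/2); C=-im["R"].T@im["t"]
    uv=np.atleast_2d(uv); r=np.c_[(uv[:,0]-im["cx"])/f,(uv[:,1]-im["cy"])/f,np.ones(len(uv))]@im["R"]
    return C+r*((z-C[2])/r[:,2])[:,None]
def rect(p):
    (c,s,a)=cv2.minAreaRect((p[:,:2]*1000).astype(np.float32)); b=cv2.boxPoints((c,s,a))
    e=max((b[1]-b[0],b[2]-b[1]),key=np.linalg.norm); e=e*np.sign(e[0])
    return np.round(c,1),np.round(s,1),round(float(np.degrees(np.arctan2(e[1],e[0]))),2)
E
python3 - <<'E'
from h import *
import pickle
im=pickle.load(open("d0.pkl","rb"))["top"]; F=im["frame"].astype(int); g=F.mean(2)
def reg(mask,u0,u1,v0,v1,z):
    m=np.zeros_like(mask);m[v0:v1,u0:u1]=mask[v0:v1,u0:u1]
    n,l,s,_=cv2.connectedComponentsWithStats(m.astype(np.uint8)); k=1+s[1:,4].argmax()
    v,u=np.nonzero(l==k); return rp(im,np.c_[u,v],z),np.c_[u,v]
for nm,m,box,z in (("bezel",g>190,(412,446,255,321),.0344),("window",g<90,(420,438,258,316),.0344),("reader",(g>90),(405,455,255,330),.03),("cart",g>75,(241,254,250,310),.052),("tray",g>120,(330,372,222,320),.018),("yellow",(F[:,:,2]-F[:,:,0]>50),(228,278,312,330),.03)):
    p,uv=reg(m,*box,z); print(nm,rect(p),len(uv),uv.min(0),uv.max(0),p.mean(0).round(4))
P=cloud(im)
v,u=np.mgrid[250:325,235:285]; q=P[250:325,235:285].reshape(-1,3)
k=(q[:,2]>.022)&(q[:,2]<.034); print("rack z",rect(q[k]),k.sum())
k=(q[:,2]>.04)&(q[:,2]<.08); print("cart z",rect(q[k]) if k.sum()>3 else 0,k.sum())
E
```

```text
bezel (array([ 429.5, -249. ]), array([150.5,  39.6]), 6.5) 530 [418 257] [440 318] [ 0.4302 -0.249   0.0344]
window (array([ 429.6, -249. ]), array([121.3,  16.1]), 6.64) 325 [424 263] [435 312] [ 0.4291 -0.2491  0.0344]
reader (array([ 423.6, -252. ]), array([172.2, 121.6]), 0.99) 2227 [405 255] [454 325] [ 0.4261 -0.2488  0.03  ]
cart (array([442.7, 196.5]), array([121.3,  22. ]), 1.67) 408 [243 254] [252 304] [0.4429 0.1966 0.052 ]
tray (array([467.5, -57.9]), array([ 63.7, 226.9]), -6.86) 2288 [333 225] [369 317] [ 0.4663 -0.0579  0.018 ]
yellow (array([336.8, 187.2]), array([19.5, 96.3]), -88.95) 302 [232 318] [271 326] [0.3367 0.1875 0.03  ]
rack z (array([430.7, 175.3]), array([172.2, 110.9]), 2.94) 1250
cart z (array([442.5, 197. ]), array([116.8,  15.9]), 3.24) 155
```

>>> move_arm(commands=[{"translation": [2.8, 3, 0], "rotation": [0, 0, -0.6]}, {"translation": [2.8, 3, 0], "rotation": [0, 0, -0.6]}, {"translation": [2.8, 3, 0], "rotation": [0, 0, -0.6]}, {"translation": [2.8, 3, 0], "rotation": [0, 0, -0.6]}, {"translation": [2.8, 3, 0], "rotation": [0, 0, -0.6]}, {"translation": [2.8, 3, 0], "rotation": [0, 0, -0.6]}, {"translation": [2.8, 3, 0], "rotation": [0, 0, -0.6]}, {"translation": [2.8, 3, 0], "rotation": [0, 0, -0.6]}, {"translation": [2.8, 3, 0], "rotation": [0, 0, -0.6]}, {"translation": [2.8, 3, 0], "rotation": [0, 0, -0.6]}, {"translation": [0, 3, 0], "rotation": [0, 0, -0.6]}, {"translation": [0, 3, 0], "rotation": [0, 0, -0.6]}, {"translation": [0, 3, 0], "rotation": [0, 0, -0.6]}, {"translation": [0, 3, 0], "rotation": [0, 0, -0.6]}, {"translation": [0, 3, 0], "rotation": [0, 0, -0.6]}, {"translation": [0, 3, 0], "rotation": [0, 0, -0.6]}, {"translation": [0, 3, 0], "rotation": [0, 0, -0.6]}, {"translation": [0, 3, 0], "rotation": [0, 0, -0.6]}, {"translation": [0, 3, 0], "rotation": [0, 0, -0.6]}, {"translation": [0, 3, 0], "rotation": [0, 0, -0.6]}], gripper=1)

```text
clock: 1.82
ee_pos: [0.435, 0.0479, 0.2311]
orientation: [-3.142, 0.0, 0.064]
wrist_force: [0.7, 0.4, -0.8]
grip_width: 0.998
```

>>> move_arm(commands=[{"translation": [0.2, 3, -1], "rotation": [0, 0, -0.3]}, {"translation": [0.2, 3, -1], "rotation": [0, 0, -0.3]}, {"translation": [0.2, 3, -1], "rotation": [0, 0, -0.3]}, {"translation": [0.2, 3, -1], "rotation": [0, 0, -0.3]}, {"translation": [0.1, 3, -1], "rotation": [0, 0, 0]}, {"translation": [0, 0, 0], "rotation": [0, 0, 0]}, {"translation": [0, 0, 0], "rotation": [0, 0, 0]}])

```text
clock: 2.4
ee_pos: [0.4434, 0.1974, 0.1803]
orientation: [3.141, 0.002, 0.046]
wrist_force: [-0.4, 0.3, -0.3]
grip_width: 1.001
```

```bash
cat >> h.py <<'E'
from scipy.spatial.transform import Rotation as Ro
def wrist():
    s=telemetry.state(); im=get_image("wrist"); T=np.eye(4); T[:3,:3]=Ro.from_euler("xyz",s["orientation"]).as_matrix(); T[:3,3]=s["ee_pos"]
    return im,T@im["hand_eye"],s
def wrays(im,M,uv):
    f=240/np.tan(np.radians(im["fovy"])/2); d=np.atleast_2d(uv)-[im["cx"],im["cy"]]
    r=np.linalg.norm(d,axis=1)+1e-9; th=r/f
    return np.c_[d/r[:,None]*np.sin(th)[:,None],np.cos(th)]@M[:3,:3].T
def wcloud(im,M):
    v,u=np.mgrid[:480,:640]; r=wrays(im,M,np.c_[u.ravel(),v.ravel()])
    return M[:3,3]+r*(im["range_z"].ravel()/(r@M[:3,2]))[:,None]
def wplane(im,M,uv,z):
    r=wrays(im,M,uv); return M[:3,3]+r*((z-M[2,3])/r[:,2])[:,None]
E
python3 - <<'E'
from h import *
import pickle
im,M,s=wrist(); pickle.dump((im,M,s),open("w1.pkl","wb")); cv2.imwrite("pics/w1.png",im["frame"])
q=wcloud(im,M); q=q[(abs(q[:,0]-.44)<.09)&(abs(q[:,1]-.197)<.1)]
k=(q[:,2]>.042)&(q[:,2]<.07); c=q[k]; print(rect(c),k.sum(),c.mean(0),np.histogram(q[:,2],np.arange(-.005,.08,.005)))
k=(q[:,2]>.026)&(q[:,2]<.033); print("rack",rect(q[k]),k.sum())
E
```

```text
(array([442.3, 196. ]), array([119.1,  15.6]), 3.12) 1858 [0.43951686 0.19552039 0.04958322] (array([11047, 13734,  1203,  1484,  1632,  2301,  6742,  2360,   172,
         415,   679,   763,   174,     0,     0,     0]), array([-0.005,  0.   ,  0.005,  0.01 ,  0.015,  0.02 ,  0.025,  0.03 ,
        0.035,  0.04 ,  0.045,  0.05 ,  0.055,  0.06 ,  0.065,  0.07 ,
        0.075]))
rack (array([432.6, 174.8]), array([170.3, 110.5]), 2.86) 7246
```

View pics/w1.png

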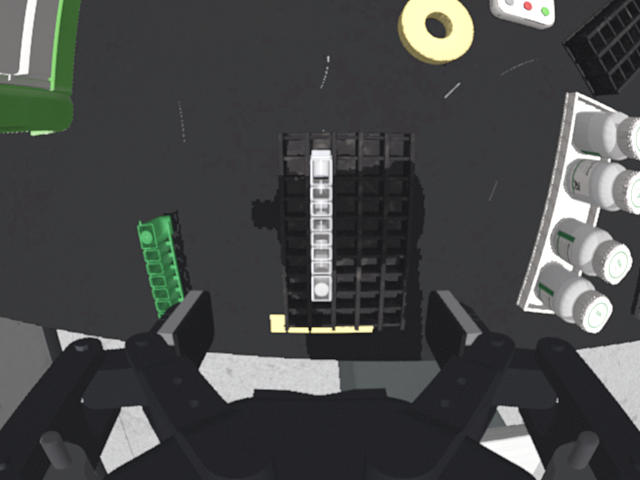

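The cartridge is at (321,225) in the wrist view, centred between the open fingers. The space around it is clear, with the green strip at (162,262) well away. Descending now.

>>> move_arm(commands=[{"translation": [-0.1, -0.1, -2], "rotation": [0, 0, 0.4]}, {"translation": [0, 0, -2], "rotation": [0, 0, 0]}, {"translation": [0, 0, -2], "rotation": [0, 0, 0]}, {"translation": [0, 0, -2], "rotation": [0, 0, 0]}, {"translation": [0, 0, -2], "rotation": [0, 0, 0]}, {"translation": [0, 0, -1.5], "rotation": [0, 0, 0]}, {"translation": [0, 0, -1.5], "rotation": [0, 0, 0]}, {"translation": [0, 0, -1], "rotation": [0, 0, 0]}, {"translation": [0, 0, -0.6], "rotation": [0, 0, 0]}, {"translation": [0, 0, 0], "rotation": [0, 0, 0]}, {"translation": [0, 0, 0], "rotation": [0, 0, 0]}, {"translation": [0, 0, 0], "rotation": [0, 0, 0]}])

```text
clock: 3.45
ee_pos: [0.4444, 0.1954, 0.0363]
orientation: [-3.141, -0.002, 0.05]
wrist_force: [-0.2, 0.4, 0.5]
grip_width: 1.003
```

Run:
```python
from h import *
import pickle
def top(im,M):
    q=wcloud(im,M); q=q[(abs(q[:,0]-.443)<.062)&(abs(q[:,1]-.196)<.009)&(q[:,2]>.04)&(q[:,2]<.07)]
    X=q[:,0]-.4425; b=np.arange(-.06,.061,.01)
    t=[np.percentile(q[(X>=l)&(X<l+.01),2],92) if ((X>=l)&(X<l+.01)).sum()>5 else np.nan for l in b[:-1]]
    return np.round(np.array(t)*1000,1), rect(q)
im,M,s=pickle.load(open("w1.pkl","rb")); print(top(im,M))
im,M,s=wrist(); pickle.dump((im,M,s),open("w2.pkl","wb")); cv2.imwrite("pics/w2.png",im["frame"])
print(s["ee_pos"],s["orientation"],top(im,M))
```

```text
(array([53.7, 55.5, 51.8, 50.8, 50.9, 50.9, 50.7, 51.1, 50.8, 52.4, 52.5,
       57. ]), (array([442.2, 196. ]), array([119.1,  15.5]), 2.9))
[0.4443982  0.19538414 0.0363029 ] [-3.14139744e+00 -1.86109763e-03  5.00731762e-02] (array([ nan,  nan, 50.5, 50.6, 50.6, 50.8, 50.6, 50.6, 50.7, 52. , 52.3,
       57. ]), (array([453.4, 196.8]), array([97.8, 15.6]), 3.16))
```

>>> move_arm(commands=[{"translation": [0, 0, -0.2], "rotation": [0, 0, 0]}, {"translation": [0, 0, 0], "rotation": [0, 0, 0]}, {"translation": [0, 0, 0], "rotation": [0, 0, 0]}])

```text
clock: 3.75
ee_pos: [0.4435, 0.1955, 0.0335]
orientation: [-3.142, -0.0, 0.051]
wrist_force: [-0.3, -0.2, 0.1]
grip_width: 0.995
```

>>> move_arm(commands=[{"translation": [0, 0, 0], "rotation": [0, 0, 0]}, {"translation": [0, 0, 0], "rotation": [0, 0, 0]}, {"translation": [0, 0, 0], "rotation": [0, 0, 0]}, {"translation": [0, 0, 0], "rotation": [0, 0, 0]}, {"translation": [0, 0, 0], "rotation": [0, 0, 0]}, {"translation": [0, 0, 0], "rotation": [0, 0, 0]}, {"translation": [0, 0, 0], "rotation": [0, 0, 0]}, {"translation": [0, 0, 0], "rotation": [0, 0, 0]}, {"translation": [0, 0, 0], "rotation": [0, 0, 0]}, {"translation": [0, 0, 0], "rotation": [0, 0, 0]}, {"translation": [0, 0, 0], "rotation": [0, 0, 0]}, {"translation": [0, 0, 0], "rotation": [0, 0, 0]}], gripper=0)

```text
clock: 4.75
ee_pos: [0.4436, 0.1954, 0.0334]
orientation: [-3.142, -0.0, 0.05]
wrist_force: [0.4, 0.6, 0.9]
grip_width: 0.151
```

>>> move_arm(commands=[{"translation": [0, 0, 0.5], "rotation": [0, 0, 0]}, {"translation": [0, 0, 0.8], "rotation": [0, 0, 0]}, {"translation": [0, 0, 1], "rotation": [0, 0, 0]}, {"translation": [0, 0, 1], "rotation": [0, 0, 0]}, {"translation": [0, 0, 1.2], "rotation": [0, 0, 0]}, {"translation": [0, 0, 1.5], "rotation": [0, 0, 0]}, {"translation": [0, 0, 1.5], "rotation": [0, 0, 0]}, {"translation": [0, 0, 1.5], "rotation": [0, 0, 0]}, {"translation": [0, 0, 1.5], "rotation": [0, 0, 0]}, {"translation": [0, 0, 1.5], "rotation": [0, 0, 0]}, {"translation": [0, 0, 1.5], "rotation": [0, 0, 0]}, {"translation": [0, 0, 1.5], "rotation": [0, 0, 0]}, {"translation": [0, 0, 1], "rotation": [0, 0, 0]}, {"translation": [0, 0, 0.5], "rotation": [0, 0, 0]}, {"translation": [0, 0, 0], "rotation": [0, 0, 0]}, {"translation": [0, 0, 0], "rotation": [0, 0, 0]}])

```text
clock: 6.08
ee_pos: [0.4433, 0.1954, 0.1981]
orientation: [3.142, 0.0, 0.05]
wrist_force: [-0.7, 0.4, -0.6]
grip_width: 0.156
```

Run:
```python
from h import *
import pickle
im,M,s=wrist(); S=get_image("side"); T=get_image("top"); pickle.dump((im,M,s,S,T),open("w3.pkl","wb"))
a=cv2.resize(S["frame"][200:400,250:450],(600,600),interpolation=cv2.INTER_CUBIC)[:480]
cv2.imwrite("pics/w3.png",np.hstack([im["frame"][60:,160:480],a[:420,:480]]))
print(s["ee_pos"],s["orientation"],s["grip_width"],s["wrist_force"])
for n,q in(("w",wcloud(im,M)),("top",cloud(T).reshape(-1,3)),("side",cloud(S).reshape(-1,3))):
    d=q-s["ee_pos"]; k=(abs(d[:,0])<.075)&(abs(d[:,1])<.012)&(d[:,2]>-.06)&(d[:,2]<.03); d=d[k]
    print(n,k.sum(),d.min(0).round(4),d.max(0).round(4))
```

```text
[0.44326773 0.19538052 0.19812508] [3.14156795e+00 1.68848753e-04 5.03587520e-02] 0.15590953423996898 [-0.73632401  0.43077585 -0.58872127]
w 10122 [-0.0366 -0.012  -0.0127] [0.0593 0.012  0.03  ]
top 2 [ 0.0492 -0.0032 -0.0105] [ 0.0543 -0.0029  0.0159]
side 969 [-0.0645 -0.0118 -0.0313] [0.0561 0.0119 0.0295]
```

View pics/w3.png

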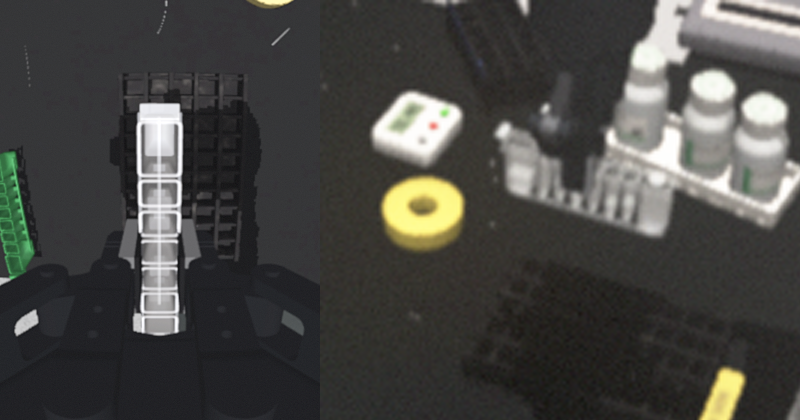

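Held: in the wrist half the strip runs along the fingers' centre line, and in the side half the cartridge hangs at about (585,180), clear of the rack. Now its tilt, underside height and centre relative to the TCP, then the next carry.

```bash
cat >> h.py <<'E'
def held(S,s,dbg=1):
    # cartridge points in the tool-yaw frame, side camera; lower edge per bin
    yaw=s["orientation"][2]; R=Ro.from_euler("z",-yaw).as_matrix()
    d=(cloud(S).reshape(-1,3)-s["ee_pos"])@R.T
    d=d[(abs(d[:,0])<.075)&(abs(d[:,1])<.016)&(d[:,2]>-.06)&(d[:,2]<.03)]
    b=np.arange(-.065,.066,.01)
    lo=[np.percentile(d[(d[:,0]>=l)&(d[:,0]<l+.01),2],3)*1000 if ((d[:,0]>=l)&(d[:,0]<l+.01)).sum()>5 else np.nan for l in b]
    c=d[d[:,2]<.0]; A=np.c_[c[:,0],c[:,2],np.ones(len(c))]
    k=np.ones(len(c),bool)
    for _ in range(5):
        p=np.linalg.lstsq(A[k],c[k,1],rcond=None)[0]; r=c[:,1]-A@p; k=abs(r)<.002
    print("lower edge mm",np.round(lo,1)); print("x ext",np.percentile(c[:,0],[.5,99.5]).round(4),"face y=ax+bz+c",p.round(4),k.sum(),len(c))
E
python3 - <<'E'
from h import *
import pickle
im,M,s,S,T=pickle.load(open("w3.pkl","rb")); held(S,s)
# wrist: top outline of the strip at the +x part
q=(wcloud(im,M)-s["ee_pos"])@Ro.from_euler("z",-s["orientation"][2]).as_matrix().T
for l in np.arange(-.005,.065,.01):
    k=(abs(q[:,0]-l-.005)<.005)&(abs(q[:,1])<.009)&(q[:,2]>0)&(q[:,2]<.03); print(round(l*1000),k.sum(),np.percentile(q[k,2]*1000,[50,92]).round(1) if k.sum()>5 else "", (q[k,1].min().round(4),q[k,1].max().round(4)) if k.sum()>5 else "")
k=(abs(q[:,1])<.01)&(q[:,2]>-.04)&(q[:,2]<.03); print("x max",np.percentile(q[k,0],[99,99.8]))
E
```

```text
lower edge mm [-20.1 -22.1 -27.8 -27.3 -29.2 -28.5 -28.5 -29.7 -28.3 -28.9 -22.5 -20.8
   nan   nan]
x ext [-0.0607  0.0471] face y=ax+bz+c [-0.0045  0.2281  0.0071] 284 424
-5 1039 [13.3 20.6] (np.float64(-0.0065), np.float64(0.007))
5 1318 [14.6 25.5] (np.float64(-0.009), np.float64(0.009))
15 990 [13.4 17.3] (np.float64(-0.0072), np.float64(0.0077))
25 958 [14.7 18.2] (np.float64(-0.0077), np.float64(0.0079))
35 387 [17.5 19. ] (np.float64(-0.0075), np.float64(0.0078))
45 616 [18.5 23.1] (np.float64(-0.0076), np.float64(0.0077))
55 523 [22.8 23.6] (np.float64(-0.0071), np.float64(0.0076))
65 0  
x max [0.05848045 0.05911781]
```

>>> move_arm(commands=[{"translation": [0, -1, 0], "rotation": [0, 0, 0]}, {"translation": [0, -1.5, 0], "rotation": [0, 0, 0]}, {"translation": [0, -2, 0], "rotation": [0, 0, 0]}, {"translation": [-0.1, -2.5, 0], "rotation": [0, 0, 0.2]}, {"translation": [-0.1, -2.5, 0], "rotation": [0, 0, 0.2]}, {"translation": [-0.1, -2.5, 0], "rotation": [0, 0, 0.2]}, {"translation": [-0.1, -2.5, 0], "rotation": [0, 0, 0.2]}, {"translation": [-0.1, -2.5, 0], "rotation": [0, 0, 0.2]}, {"translation": [-0.1, -2.5, 0], "rotation": [0, 0, 0.2]}, {"translation": [-0.1, -2.5, 0], "rotation": [0, 0, 0.2]}, {"translation": [-0.1, -2.5, 0], "rotation": [0, 0, 0.2]}, {"translation": [-0.1, -2.5, 0], "rotation": [0, 0, 0.2]}, {"translation": [-0.1, -2.5, 0], "rotation": [0, 0, 0.2]}, {"translation": [-0.1, -2.5, 0], "rotation": [0, 0, 0.2]}, {"translation": [0, -2.5, 0], "rotation": [0, 0, 0.2]}, {"translation": [0, -2.5, 0], "rotation": [0, 0, 0.2]}, {"translation": [0, -2, 0], "rotation": [0, 0, 0.2]}, {"translation": [0, -2, 0], "rotation": [0, 0, 0.2]}, {"translation": [0, -1.5, 0], "rotation": [0, 0, 0.2]}, {"translation": [0, -1, 0], "rotation": [0, 0, 0.2]}])

```text
clock: 7.9
ee_pos: [0.4316, -0.2414, 0.1978]
orientation: [-3.141, 0.001, 0.108]
wrist_force: [-0.1, 0.6, -1.2]
grip_width: 0.151
```

Run:
```python
from h import *
import pickle
im,M,s=wrist(); S=get_image("side"); T=get_image("top"); pickle.dump((im,M,s,S,T),open("w4.pkl","wb"))
print(s["ee_pos"],s["orientation"])
a=cv2.resize(S["frame"][130:250,330:450],(480,480),interpolation=cv2.INTER_CUBIC)
cv2.imwrite("pics/w4.png",np.hstack([im["frame"][:,160:480],a]))
held(S,s)
g=im["frame"].astype(int).mean(2); q=wcloud(im,M).reshape(480,640,3)
m=((q[:,:,2]>.024)&(q[:,:,2]<.045)&(g>185)&(abs(q[:,:,1]+.249)<.05)&(abs(q[:,:,0]-.43)<.1))
v,u=np.nonzero(m); print("bezel",rect(wplane(im,M,np.c_[u,v],.0344)),len(u), np.median(q[m][:,2]))
p=wplane(im,M,np.c_[u,v],.0344)[:,:2]*1000
for x in np.arange(360,505,10):
    k=abs(p[:,0]-x)<1.5
    if k.sum()>4: print(x,np.sort(p[k,1])[[0,-1]].round(1))
```

```text
[ 0.43159849 -0.24136165  0.19777747] [-3.14129355e+00  9.06639760e-04  1.08393049e-01]
lower edge mm [-20.  -24.2 -27.2 -28.7 -25.9 -28.  -29.4 -27.2 -27.1 -27.9 -26.3 -18.3
   nan   nan]
x ext [-0.0602  0.0477] face y=ax+bz+c [-0.0091  0.2216  0.0059] 188 300
bezel (array([ 451.8, -240.4]), array([ 70.9, 151.6]), -7.73) 580 0.03363539533436069
490 [-230.7 -223.3]
500 [-261.6 -222.2]
```

View pics/w4.png

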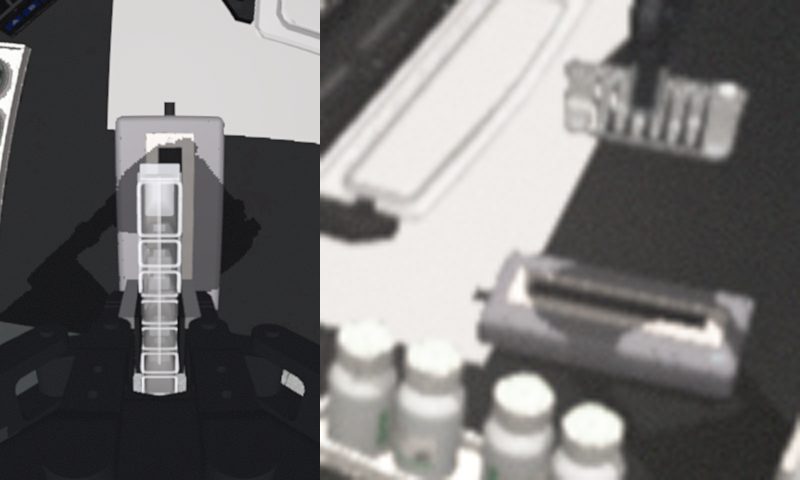

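The wrist half shows the reader squarely ahead, its window's far end at (170,155). The side half shows the strip about level above it. I'll check lean with a projected model overlay and get the reader edges from wrist depth.

```bash
cat >> h.py <<'E'
def proj(im,X):
    f=240/np.tan(np.radians(im["fovy"])/2); c=X@im["R"].T+im["t"]
    return c[:,:2]/c[:,2:]*f+[im["cx"],im["cy"]]
def overlay(S,s,u0,v0,n,k,dz=-.033,dx=-.001,lean=0,h=.057):
    a=cv2.resize(S["frame"][v0:v0+n,u0:u0+n],None,fx=k,fy=k,interpolation=cv2.INTER_CUBIC)
    R=Ro.from_euler("z",s["orientation"][2]).as_matrix()@Ro.from_euler("y",lean).as_matrix()
    for z,c in((0,(0,0,255)),(h,(0,255,0))):
        B=np.array([[sx*.06,sy*.0075,z] for sx,sy in((-1,-1),(1,-1),(1,1),(-1,1))])@R.T
        B=B+s["ee_pos"]+Ro.from_euler("z",s["orientation"][2]).as_matrix()@[dx,0,dz]
        p=((proj(S,B)-[u0,v0]+.5)*k).astype(np.int32); cv2.polylines(a,[p],True,c,1)
    return a
E
python3 - <<'E'
from h import *
import pickle
im,M,s,S,T=pickle.load(open("w4.pkl","rb"))
im3,M3,s3,S3,T3=pickle.load(open("w3.pkl","rb"))
c=proj(S3,s3["ee_pos"][None])[0]; 
a=overlay(S,s,385,135,60,6.6); b=overlay(S3,s3,int(c[0])-35,int(c[1])-30,60,6.6)
cv2.imwrite("pics/ov.png",np.hstack([a,b]))
q=wcloud(im,M).reshape(480,640,3)
m=(q[:,:,2]>.026)&(q[:,:,2]<.04)&(abs(q[:,:,1]+.249)<.06)&(abs(q[:,:,0]-.43)<.11)
p=q[m][:,:2]*1000; L=[]
for x in np.arange(400,512,6):
    k=abs(p[:,0]-x)<2
    if k.sum()>6: e=np.percentile(p[k,1],[1,99]); L.append((x,*e))
L=np.array(L); print(L.round(1).tolist()); 
k=(L[:,2]-L[:,1]>86); l=L[k]; mid=(l[:,1]+l[:,2])/2; f=np.polyfit(l[:,0],mid,1); print("axis deg",np.degrees(np.arctan(f[0])),"y at x=430",np.polyval(f,430),"reader far x",np.percentile(p[:,0],99.5))
g=im["frame"].astype(int).mean(2)
uv=np.argwhere((g>185)&m)[:,::-1]; w=wplane(im,M,uv,.0344)[:,:2]*1000; w=w[w[:,0]>488]; print("bezel end",w.min(0),w.max(0),rect(w/1000))
E
```

```text
[[400.0, -298.5, -209.0], [406.0, -298.5, -207.9], [412.0, -298.5, -207.6], [418.0, -297.3, -206.7], [424.0, -296.5, -206.2], [430.0, -295.5, -205.2], [436.0, -295.6, -203.6], [442.0, -294.7, -204.0], [448.0, -293.7, -202.6], [454.0, -292.4, -202.2], [460.0, -291.4, -201.9], [466.0, -291.4, -200.1], [472.0, -290.3, -200.7], [478.0, -290.1, -200.1], [484.0, -289.0, -200.3], [490.0, -288.0, -199.1], [496.0, -287.7, -198.4], [502.0, -286.5, -197.6], [508.0, -285.9, -197.0]]
axis deg 6.6093627438888785 y at x=430 -250.46374040120628 reader far x 520.7476927555961
bezel end [ 488.08736151 -285.26928827] [ 522.60722112 -196.75349963] (array([ 504.5, -242.1]), array([28.9, 89. ]), -83.77)
```

View pics/ov.png

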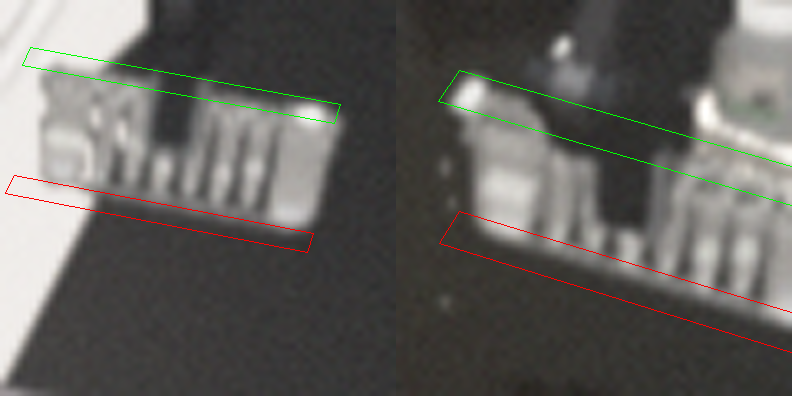

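Run:
```python
from h import *
import pickle
im,M,s,S,T=pickle.load(open("w4.pkl","rb"))
q=wcloud(im,M).reshape(480,640,3); g=im["frame"].astype(int).mean(2)
a=np.radians(6.6); ex=np.array([np.cos(a),np.sin(a)]); ey=np.array([-ex[1],ex[0]]); c=np.array([.4295,-.2495])
def coords(p): return (p[...,:2]-c)@np.stack([ex,ey],1)*1000
k=coords(q); m=(q[...,2]>.024)&(q[...,2]<.04)
for lo,hi in((-42,-20),(20,42)):
    z=m&(k[...,1]>lo)&(k[...,1]<hi)&(abs(k[...,0])<110); print("far edge along",np.percentile(k[z][:,0],[98,99.5,100]).round(1))
u,v=np.meshgrid(np.arange(640),np.arange(480)); w=coords(wplane(im,M,np.c_[u.ravel(),v.ravel()],.0344)).reshape(480,640,2)
for t in (66,69,72):   # cross profile through far bezel bar
    z=m&(abs(w[...,0]-t)<1.5)&(abs(w[...,1])<35)&(g>175); print("bezel across",t,w[z][:,1].min().round(1),w[z][:,1].max().round(1))
z=(abs(w[...,1]+0)<6)&(w[...,0]>45)&(w[...,0]<88)
for t in np.arange(50,86,2): 
    zz=z&(abs(w[...,0]-t)<1); print(t,int(g[zz].mean()),end="; ")
```

```text
far edge along [87.  89.5 89.9]
far edge along [87.9 89.8 90.6]
bezel across 66 -34.3 34.5
bezel across 69 -34.2 34.4
bezel across 72 -34.2 34.4
50 160; 52 32; 54 32; 56 32; 58 32; 60 32; 62 40; 64 118; 66 168; 68 228; 70 241; 72 245; 74 236; 76 178; 78 180; 80 181; 82 181; 84 180;
```

The wrist view agrees with the top view: reader far edge at +90 mm and window end at +63 mm from centre (0.4295, −0.2498), yaw 6.6°. Lateral shift up high first, then down.

>>> move_arm(commands=[{"translation": [-0.1, -0.4, 0], "rotation": [0, 0, 0.2]}, {"translation": [0, -0.4, 0], "rotation": [0, 0, 0.2]}, {"translation": [0, 0, -0.5], "rotation": [0, 0, 0]}, {"translation": [0, 0, -1], "rotation": [0, 0, 0]}, {"translation": [0, 0, -1.2], "rotation": [0, 0, 0]}, {"translation": [0, 0, -1.2], "rotation": [0, 0, 0]}, {"translation": [0, 0, -1.2], "rotation": [0, 0, 0]}, {"translation": [0, 0, -1.2], "rotation": [0, 0, 0]}, {"translation": [0, 0, -1.2], "rotation": [0, 0, 0]}, {"translation": [0, 0, -1], "rotation": [0, 0, 0]}, {"translation": [0, 0, -0.7], "rotation": [0, 0, 0]}, {"translation": [0, 0, -0.4], "rotation": [0, 0, 0]}, {"translation": [0, 0, 0], "rotation": [0, 0, 0]}, {"translation": [0, 0, 0], "rotation": [0, 0, 0]}, {"translation": [0, 0, 0], "rotation": [0, 0, 0]}, {"translation": [0, 0, 0], "rotation": [0, 0, 0]}])

```text
clock: 9.38
ee_pos: [0.4319, -0.248, 0.103]
orientation: [3.14, -0.001, 0.117]
wrist_force: [-0.2, -0.4, -0.3]
grip_width: 0.153
```

Run:
```python
from h import *
import pickle
L=[]
for i in range(4):
    S=get_image("side"); s=telemetry.state(); L.append(np.r_[s["ee_pos"],s["orientation"][2]])
print(np.array(L).round(4)); im,M,s=wrist(); s["ee_pos"]=np.mean(L,0)[:3]; pickle.dump((im,M,s,S),open("w5.pkl","wb"))
q=(wcloud(im,M)-s["ee_pos"])@Ro.from_euler("z",-s["orientation"][2]).as_matrix().T
k=(abs(q[:,1])<.01)&(q[:,2]>0)&(q[:,2]<.03); print("x max",np.percentile(q[k,0],[99,99.8]),"top",np.percentile(q[k&(q[:,0]>.052),2],[50,92]))
cv2.imwrite("pics/ov5.png",overlay(S,s,375,160,80,7,dz=-.032))
```

```text
[[ 0.4319 -0.248   0.103   0.1167]
 [ 0.4318 -0.2479  0.1029  0.1167]
 [ 0.4317 -0.2478  0.1028  0.1167]
 [ 0.4316 -0.2477  0.1027  0.1167]]
x max [0.05843391 0.05903746] top [0.02252504 0.02351031]
```

View pics/ov5.png

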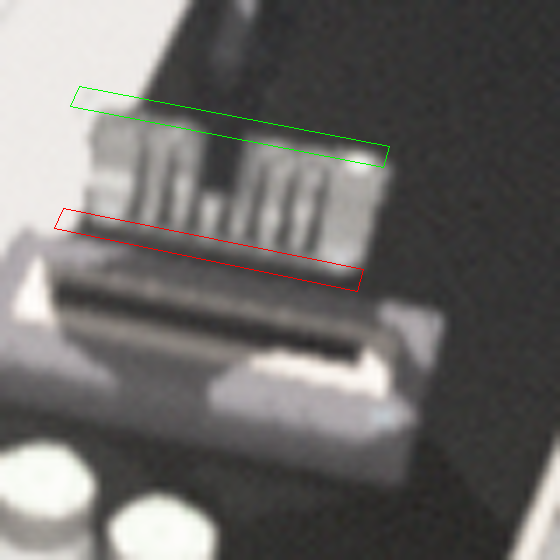

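Overlay: the strip sits level (bottom edge (85,225)→(345,275) parallel to the model), lengthwise over the window, with nothing touching. Last correction down.

>>> move_arm(commands=[{"translation": [-0.1, -0.1, 0], "rotation": [0, 0, 0]}, {"translation": [0, 0, -0.4], "rotation": [0, 0, 0]}, {"translation": [0, 0, -0.5], "rotation": [0, 0, 0]}, {"translation": [0, 0, -0.5], "rotation": [0, 0, 0]}, {"translation": [0, 0, -0.4], "rotation": [0, 0, 0]}, {"translation": [0, 0, -0.3], "rotation": [0, 0, 0]}, {"translation": [0, 0, 0], "rotation": [0, 0, 0]}, {"translation": [0, 0, 0], "rotation": [0, 0, 0]}, {"translation": [0, 0, 0], "rotation": [0, 0, 0]}, {"translation": [0, 0, 0], "rotation": [0, 0, 0]}, {"translation": [0, 0, 0], "rotation": [0, 0, 0]}, {"translation": [0, 0, 0], "rotation": [0, 0, 0]}])

```text
clock: 10.63
ee_pos: [0.4306, -0.2487, 0.0815]
orientation: [3.141, -0.0, 0.117]
wrist_force: [0.9, -0.8, 0.1]
grip_width: 0.153
```

Run:
```python
from h import *
import pickle
im,M,s=wrist(); S=get_image("side"); T=get_image("top"); s2=telemetry.state(); pickle.dump((im,M,s,S,T),open("w6.pkl","wb"))
print(s["ee_pos"],s2["ee_pos"],s["orientation"],s["wrist_force"],s["grip_width"],abs(s["joint_velocities"]).max())
a=cv2.resize(T["frame"][235:335,380:480],(400,400),interpolation=cv2.INTER_CUBIC)
cv2.imwrite("pics/f6.png",np.hstack([overlay(S,s,380,170,80,5,dz=-.032),im["frame"][80:480,170:470][:400]]))
# reader far edge + sides again, in the cartridge's frame
R=Ro.from_euler("z",-s["orientation"][2]).as_matrix(); q=((wcloud(im,M)-s["ee_pos"])@R.T*1000).reshape(480,640,3)
z=M[2,3]; k=(q[...,2]+s["ee_pos"][2]*1000>24)&(q[...,2]+s["ee_pos"][2]*1000<40)
L=[]
for x in range(0,84,6):
    p=q[k&(abs(q[...,0]-x)<2)&(abs(q[...,1])<60)][:,1]
    if len(p)>6: L.append((x,p.min().round(1),p.max().round(1),((p.min()+p.max())/2).round(1)))
print(L)
for lo,hi in((-42,-20),(20,42)): print("far edge",np.percentile(q[k&(q[...,1]>lo)&(q[...,1]<hi)&(abs(q[...,0])<110)][:,0],99.5).round(1))
m=(abs(q[...,1])<10)&(q[...,2]>0)&(q[...,2]<30); print("cart end",np.percentile(q[m][:,0],99.8))
m=m&(abs(q[...,0]-50)<6); print("cart sides",q[m][:,1].min(),q[m][:,1].max())
```

```text
[ 0.43059089 -0.24868522  0.08152854] [ 0.43048353 -0.24859154  0.08137339] [ 3.14124446e+00 -3.00482482e-04  1.16765444e-01] [ 0.94873782 -0.81501377  0.14739499] 0.1529174979345279 0.00233644416398878
[(0, np.float64(-47.1), np.float64(44.1), np.float64(-1.5)), (6, np.float64(-47.5), np.float64(44.4), np.float64(-1.6)), (12, np.float64(-47.9), np.float64(43.7), np.float64(-2.1)), (18, np.float64(-47.3), np.float64(44.2), np.float64(-1.5)), (24, np.float64(-47.6), np.float64(43.5), np.float64(-2.0)), (30, np.float64(-47.9), np.float64(44.1), np.float64(-1.9)), (36, np.float64(-47.5), np.float64(44.4), np.float64(-1.5)), (42, np.float64(-47.3), np.float64(44.4), np.float64(-1.5)), (48, np.float64(-47.5), np.float64(44.2), np.float64(-1.7)), (54, np.float64(-47.1), np.float64(43.8), np.float64(-1.7)), (60, np.float64(-47.8), np.float64(44.4), np.float64(-1.7)), (66, np.float64(-47.9), np.float64(43.9), np.float64(-2.0)), (72, np.float64(-47.6), np.float64(44.1), np.float64(-1.8)), (78, np.float64(-47.4), np.float64(43.7), np.float64(-1.9))]
far edge 88.4
far edge 88.8
cart end 59.12040855218045
cart sides -7.669693835673277 7.875975944130809
```

View pics/f6.png

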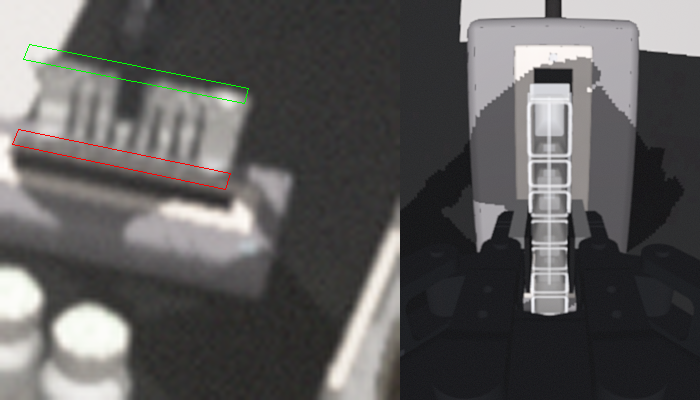

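The wrist view shows the window centre about 1.8 mm to the −y side of the strip (window end col 552, strip col 549) and about 0.5 mm nearer. I'll nudge it and re-check.

>>> move_arm(commands=[{"translation": [-0.05, -0.15, 0], "rotation": [0, 0, 0]}, {"translation": [0, 0, 0], "rotation": [0, 0, 0]}, {"translation": [0, 0, 0], "rotation": [0, 0, 0]}, {"translation": [0, 0, 0], "rotation": [0, 0, 0]}, {"translation": [0, 0, 0], "rotation": [0, 0, 0]}, {"translation": [0, 0, 0], "rotation": [0, 0, 0]}])

```text
clock: 11.28
ee_pos: [0.4299, -0.2501, 0.0813]
orientation: [-3.142, 0.0, 0.117]
wrist_force: [-0.1, 0.1, -0.4]
grip_width: 0.154
```

Run:
```python
from h import *
import pickle
im,M,s=wrist()
print(s["ee_pos"],s["orientation"],s["wrist_force"],s["grip_width"],abs(s["joint_velocities"]).max())
R=Ro.from_euler("z",-s["orientation"][2]).as_matrix(); q=((wcloud(im,M)-s["ee_pos"])@R.T*1000).reshape(480,640,3)
h=q[...,2]+s["ee_pos"][2]*1000; k=(h>24)&(h<40)
L=[]
for x in range(0,84,6):
    p=q[k&(abs(q[...,0]-x)<2)&(abs(q[...,1])<60)][:,1]; L.append((p.min()+p.max())/2)
print("lateral",np.mean(L[:7]).round(2),np.mean(L[7:]).round(2),"far",np.percentile(q[k&(abs(abs(q[...,1])-31)<11)&(abs(q[...,0])<110)][:,0],99.5).round(1))
T=get_image("top"); T0=pickle.load(open("d0.pkl","rb"))["top"]
d=cv2.absdiff(T["frame"],T0["frame"]).max(2)
for n,(u0,u1,v0,v1) in dict(timer=(305,340,172,206),tape=(270,304,194,228),bottles=(330,372,222,320)).items(): print(n,(d[v0:v1,u0:u1]>50).sum())
```

```text
[ 0.42994303 -0.25006019  0.08127533] [-3.14154736e+00  7.36609576e-06  1.16709088e-01] [-0.11439453  0.11405124 -0.37420261] 0.15392860319559445 0.0021067846884785016
lateral -0.37 -0.57 far 89.4
timer 0
tape 0
bottles 0
```

Centred to within about 0.5 mm, motionless, with the bystanders and bottles unchanged. Handing in.

```bash
python3 -c "
from workcell import arm; print(arm.hand_in())"
```

```text
the job is handed in; nothing more can be done
None
```

I lifted the clear cartridge out of the black rack and carried it over the bottle tops. It is now held still over the reader window, and the job is handed in at about 11.5 s on the robot clock.

**Position:** The last wrist-camera check put the cartridge within about 0.6 mm of the window centre sideways and about 0.3 mm lengthwise. Its yaw matches the window to about 0.1°.

**Height:** The measured tool height puts the underside about 15 mm above the glass, probably 14–16 mm.

**Stability:** The grip was steady and the wrist force was under 1 N. The joints read about 0.002 rad/s, much the same as when the arm stood still at the start.

**Surroundings:** Compared with the first top picture, the timer, tape roll and bottles showed no change.

**Checks that disagreed:**
- **Underside height:** The side camera showed the visible bottom edge about 4 mm higher than my model. I put this down to the clear, tapered wells and relied on the arm pose and the stated 1–3 mm standing height instead.
- **Window centre:** The top and wrist cameras differed by about 1.5 mm sideways. I used the wrist view.
- **Lean:** The side overlay left up to about 0.015 rad of lengthwise lean possible. The wrist depth before the lift showed none, so I did not correct it.

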